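# Shut the foil case and hold the pen gauge on its check spot

### The job

The pen-shaped coating gauge needs its zero check. First slide the flat metal cover of the reference case fully home over the open foil compartment, which also uncovers the ring-marked check spot; then take the gauge out of its leaning stand and hold it upright with its tip inside the ring, pressing lightly so that the sprung tip is pushed about half way in. Finish while still holding the gauge there, and leave the small things round about undisturbed.

Things in the scene. Friction and masses are not known exactly. Their poses are not given: they have to be found in the camera images.
- case: Reference case, fixed: grey box 92 (its x) by 176 (its y) mm, 26 mm high, an aluminium rail 4.5 mm wide along each long edge up to 34 mm above the worktop. Origin: centre of its underside, z up. Its +y half is an open compartment with thin foils; its -y half is solid and carries the check spot. The cover slides along its y between the halves.
- cover (a joint): Slide of the cover, m: 0 = fully home over the foil compartment (firm stop), grows as the cover moves along the case's -y; starts 0.060 to 0.080, lying over the check spot; limit 0.085. Friction about 2 N, stays where left. The cover is a flat aluminium plate 82 by 86 mm, 4 mm thick, its upper face 32 mm above the worktop.
- cover_grip (a point): Centre of the top edge of the cover's upright grip rib, 54 mm above the worktop. The rib stands in the middle of the plate, rises 22 mm above it, is 12 mm thick along the case's y (the sliding direction) and 46 mm long along the case's x. Axes as the case's.
- spot (a point): Centre of the check spot on the upper face of the case's -y half, 27 mm above the worktop, 45 mm from the case's origin along its -y: bare steel disc with a dark ring round it, inner diameter 18 mm, and a small dot in the middle. It is under the cover while the cover is open. z up.
- stand: Gauge stand, fixed: grey base plate 86 (x) by 62 (y) mm, 12 mm thick, with a block 46 by 46 by 48 mm that has a through hole of 20 mm for the gauge. Block and hole lean 0.35 rad (20 degrees), upper end towards the stand's -x, roughly at the robot. Origin: centre of the base's underside, z up; the hole's mouth is 73 mm above it and 16 mm towards -x.
- gauge: Loose pen gauge, about 0.1 kg. Origin: centre of the collar's underside; z along the pen away from the tip. Round collar 30 mm wide at z 0 to 6 mm, black body 22 by 22 mm (flats square to x and y) at z 6 to 84, steel nose 16 mm wide to z -36, sprung tip to z -50. Starts in the stand, collar resting on the hole's mouth, leaning as the hole does, its y along the stand's y.
- plunger (a joint): How far the gauge's sprung tip is pushed in, in m: 0 = fully out, 0.012 = stop. Spring force is 0.45 N when just touched, 450 N/m more: 3.2 N half way in (0.006).
- gauge_tip (a point): Centre of the end of the sprung tip (a steel pin 5 mm in diameter, 14 mm of it showing), moves with the tip.
- die_0: Loose steel setting die, 22 mm across, 45 mm high, standing on the worktop between the work places; bystander. Origin: centre of its underside.
- die_2: Loose steel setting die, 22 mm across, 30 mm high, standing on the worktop; bystander. Origin: centre of its underside.
- spool_1: Loose upright spool of thread with white flanges, 33 mm across, 55 mm high; bystander. Origin: centre of its underside.
- spool_2: Loose upright spool of thread with wooden flanges, 33 mm across, 55 mm high; bystander. Origin: centre of its underside.
- snap_dish: Loose shallow round dish of snap sockets, 68 mm across, 19 mm high; bystander. Origin: centre of its underside.
Mind the look-alikes: they are no part of the job. What is shaped like the stand but green or red is not meant.

How it is judged:
On the way, in this order (a step that is already met when the one before it is completed fails the run):
1. the cover is slid fully home over the foil compartment while the gauge is still in its stand (value of joint cover below 0.003 m and distance of gauge from where it was at the start of the episode below 0.02 m), for 0.2 s.
2. the gauge is out of its stand (distance between gauge and stand above 0.13 m and contact force between gauge and the fingers above 0.5 N), for 0.2 s.
At the end, for the whole second after the job is handed in: Cover home within 3 mm; gauge held still in the fingers, within 0.13 rad of upright, tip on the check spot within 7 mm of its centre and pushed in 2.5 to 10.5 mm, force on the case 1 to 8 N, the stand not touched by the gauge (value of joint cover below 0.003 m and horizontal distance between gauge_tip and spot below 0.007 m and z of gauge_tip in the frame of spot below 0.002 m and angle between gauge's own z axis and vertical below 0.13 rad and z of gauge in the frame of spot above 0.03 m and value of joint plunger between 0.0025 and 0.0105 m and contact force between gauge and case between 1 and 8 N and contact force between gauge and the fingers above 1 N and contact force between gauge and stand below 0.1 N and linear speed of gauge below 0.02 m/s); the arm keeps its last pose, push and grip.
It fails at once if the gauge is pressed on the case with more than 20 N (contact force between gauge and case above 20 N).
It fails at once if a bystander is shifted by more than 15 mm or knocked over (distance of any of die_0, die_2, spool_1, spool_2, snap_dish from where it was at the start of the episode above 0.015 m).
It also fails if it takes over 53 s, if anything falls off the work surface, if the arm or the gripper's body presses on something with over 40 N, if the wrist force passes 120 N, or if a joint passes its speed limit or range.

### The arm

A 7-joint arm with a two-finger parallel gripper is mounted at the origin on a cart in front of the work surface, level with it; the furniture and walls round the work are solid. World frame = base frame: x ahead of the robot, y to its left, z up, the work surface at z = 0. Lengths are in m, angles in rad, forces in N, time in s.
With the tool pointing down it reaches from about 0.425 to 0.925 m from the base axis. Payload 6.8 kg.
Tool frame: the origin (TCP) lies between the finger pads; the fingertips stand 11 mm ahead of it and the grasp point (between the pads) lies 8 mm behind it; z points along the fingers, y is the line along which they close (so a half turn about z gives the same grasp; the last joint's range is limited). The gripper opens to 88 mm and grips with 3 to 60 N. Pads are 20 mm wide; open, the fingers measure 115 mm over their backs; the gripper's body (75 mm by 178 mm) begins 61 mm behind the grasp point.
Start: joints at [1.203, 0.477, 0.022, 1.555, -0.011, 1.109, -0.083], TCP at [0.173, -0.652, 0.207] pointing down, gripper open.
Joint ranges: [-2.96, 2.96], [-0.34, 2.1], [-1.41, 1.46], [0.24, 2.44], [-1.37, 4.51], [0.17, 1.92], [-2.96, 2.96]. Speed limits (rad/s): [2.39, 2.39, 3.14, 3.14, 3.14, 3.14, 3.14].

### API

Orientations are given as a 3x3 rotation matrix whose columns are the frame's x, y, z axes.
In Python, from workcell import robot gives the robot as it stands.
- The arm moves only by the tool move_arm, never from a script. Its argument "commands" is a list of rows, each a list of 5 numbers: the shift along the tool's x, y, z in cm, then the turn about the tool's z in rad, then the opening, from 0 (shut) to 1 (fully open). In form: [[x, y, z, turn, hand], ...]. A call has 1 to 20 rows; each row is the pose to reach, as a shift and turn from the pose commanded when the call began, along the tool's axes at that moment; what a row does not reach only later rows make up. A row lasts 1/8 s, in which the tool goes at most 62.5 mm and 10.7 degrees, less where a joint would pass 70% of its speed; a pose out of reach is approached as far as the arm can. A call with a gripper value outside its range is refused whole. The fingers move at their own pace and stop on an object; "newtons" is the grip in N (left out, the last holds). Time passes only in rows, so rows that repeat a pose let the fingers close. It gives the time, the measured TCP pose, the force, the opening and the grip force at its end, in the units of the state.
- robot.observe(): the state, without advancing time (a new reading comes with each control period).
- robot.grab_frame(name): name is "scene" or "top"; returns the picture (480x640x3 uint8, red, green, blue); there is no depth.
- robot.camera_info(name): a dict with "fx", "fy", "cx", "cy" (pixels), "k1" (the pictures are not rectified: a ray, as slopes to the right and down, at radius r is drawn at 1 + k1 r^2 times it, then the intrinsics apply), "extrinsics" (4x4, takes a point from world to camera coordinates). Camera axes: x right, y up, looking along -z (the intrinsics and any distortion apply to the point x, -y, -z); pixel columns grow to the right and rows downward; lengths in m; the calibration is good to about 2 mm. A picture is of the moment at which its call begins. camera_info takes no time and is no camera call.
- robot.finish_job(): hands the job in; it is judged then, once.
The state is a dict: "clock": time; "joint_positions": joint angles; "joint_vel": joint speeds; "joint_torque": joint torques, N m; "tcp_pos": TCP position; "tcp_rot": TCP orientation; "ft_force": force on the tool from outside, world axes, zero at the start; "ft_torque": the same for the moment, N m; "grip_width": finger opening in m; "finger_force": force on a finger pad.
Only numpy, scipy, OpenCV 4.12 (cv2) and the standard library are available. Lean on these libraries where they do the work, as an engineer would, in place of code of your own. Each camera call takes 0.05 s, during which the arm holds its last target. There are 200 camera calls.

## Working session

There is one attempt and no reset: what is moved stays moved. The work goes in short steps, Python scripts to look and compute and a tool call to move; the robot and the scene stay as the last step left them, time stands still between calls to the robot, and variables do not carry over. Pictures are saved under pics/ and viewed, at most 10 in all, crops included, and the job is handed in when it is done.

Besides the shell and the picture viewer there is one more tool, called after ">>>" as name(argument=value, ...) on one line, values as JSON. move_arm: Moves the arm, as the interface text tells. Its arguments: {"type":"object","properties":{"commands":{"type":"array"},"newtons":{"type":"number"}},"required":["commands"]}

```bash
mkdir -p pics; python3 - <<'E'
from workcell import robot
import cv2
for n in("scene","top"):
    cv2.imwrite(f"pics/{n}0.png",robot.grab_frame(n)[:,:,::-1]); print(robot.camera_info(n))
s=robot.observe();print(s)
E
```

```text
{'fx': 520.2575064570455, 'fy': 520.2575064570455, 'cx': 327.3033548886131, 'cy': 233.4473006532676, 'k1': -0.03780533408193066, 'extrinsics': array([[-0.67744611, -0.73555956,  0.00434819,  0.29198536],
       [ 0.51683524, -0.47177942,  0.71435672, -0.35933332],
       [-0.52340052,  0.48618547,  0.69976823, -0.82818804],
       [ 0.        ,  0.        ,  0.        ,  1.        ]])}
{'fx': 617.3204561473406, 'fy': 617.3204561473406, 'cx': 308.31554699101787, 'cy': 236.93086364379084, 'k1': -0.21965221399686224, 'extrinsics': array([[ 0.00596325, -0.99998046, -0.00187562, -0.07449619],
       [ 0.98559957,  0.0055605 ,  0.16900466, -0.5330583 ],
       [-0.16899093, -0.00285643,  0.98561347, -1.32746268],
       [ 0.        ,  0.        ,  0.        ,  1.        ]])}
{'clock': 0.1, 'joint_positions': array([ 1.20291793,  0.47770679,  0.02233753,  1.55632163, -0.01148354,
        1.1092765 , -0.08307367]), 'joint_vel': array([ 1.32059609e-04, -2.76276251e-03, -3.09565640e-04, -4.19986336e-03,
        7.56248491e-04, -1.51868737e-03, -2.10915924e-05]), 'joint_torque': array([ 4.03299506e-03, -5.84092104e+01,  1.53982244e+00, -2.73316473e+01,
       -5.42226539e-02,  1.30986603e-02,  6.38318011e-05]), 'tcp_pos': array([ 0.17323055, -0.65182439,  0.20569907]), 'tcp_rot': array([[ 9.66431843e-01,  2.56922584e-01, -5.27844005e-04],
       [ 2.56923095e-01, -9.66430697e-01,  1.49356195e-03],
       [-1.26394854e-04, -1.57904114e-03, -9.99998745e-01]]), 'ft_force': array([0.53945431, 0.16017756, 0.20095549]), 'ft_torque': array([ 0.00381201, -0.0676557 ,  0.00613704]), 'finger_force': 0.0, 'grip_width': 0.0879982755747721}
```

View pics/scene0.png

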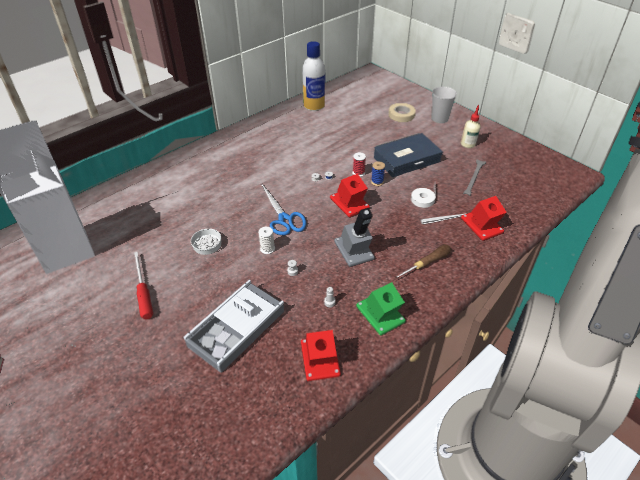

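View pics/top0.png

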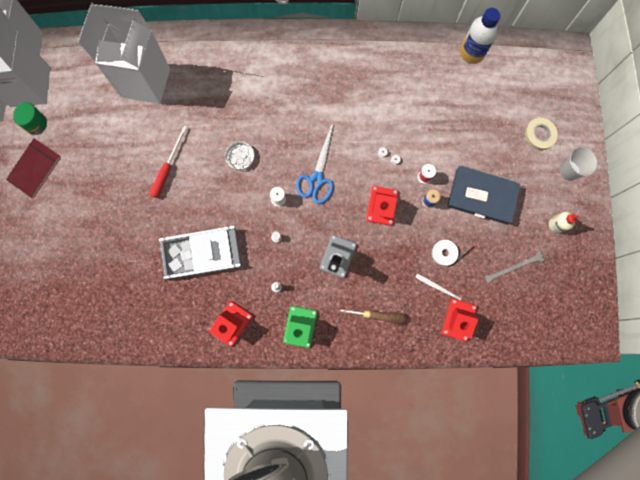

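The scene view shows the case at about (237,325) with its cover at the upper right end, the grey stand with the gauge at (357,240), and dies at (292,267) and (330,296). In the top view the case is at (200,253), with foils on the left (+y world). The stand is at (338,257), and the dies are at (276,237) and (277,287).

```bash
cat > h.py <<'E'
import numpy as np, cv2
from workcell import robot
def ray(cam,uv):
    c=robot.camera_info(cam);E=c["extrinsics"];R,t=E[:3,:3],E[:3,3]
    K=np.array([[c["fx"],0,c["cx"]],[0,c["fy"],c["cy"]],[0,0,1]])
    p=cv2.undistortPoints(np.array([[uv]],float),K,np.array([c["k1"],0,0,0]))[0,0]
    return -R.T@t, R.T@np.array([p[0],-p[1],-1.])
def onz(cam,uv,z):
    o,d=ray(cam,uv);return o+d*(z-o[2])/d[2]
def tri(uvs,uvt):
    A=[];b=[]
    for cam,uv in(("scene",uvs),("top",uvt)):
        o,d=ray(cam,uv);d/=np.linalg.norm(d);P=np.eye(3)-np.outer(d,d);A.append(P);b.append(P@o)
    return np.linalg.lstsq(np.vstack(A),np.hstack(b),rcond=None)[0]
def proj(cam,X):
    c=robot.camera_info(cam);E=c["extrinsics"];p=E[:3,:3]@np.array(X)+E[:3,3]
    s=np.array([p[0],-p[1]])/-p[2];s*=1+c["k1"]*(s@s);return s*c["fx"]+[c["cx"],c["cy"]]
E
python3 - <<'E'
import cv2,numpy as np
a=cv2.imread("pics/top0.png");s=cv2.imread("pics/scene0.png")
A=cv2.resize(a[215:300,150:250],None,fx=6,fy=6,interpolation=2)
B=cv2.resize(a[225:300,275:375],None,fx=6,fy=6,interpolation=2)
cv2.imwrite("pics/cA.png",A[:,:])
C=cv2.resize(s[200:270,325:385],None,fx=6,fy=6,interpolation=2)
D=cv2.resize(s[275:375,180:295],None,fx=5,fy=5,interpolation=2)
m=np.zeros((600,800,3),np.uint8)
m[:300,:400]=cv2.resize(a[215:290,150:250],(400,300),interpolation=2) #4x
m[:300,400:]=cv2.resize(a[225:300,275:375],(400,300),interpolation=2) #4x
m[300:,:400]=cv2.resize(s[280:370,180:300],(400,300),interpolation=2) #3.333
m[300:,400:]=cv2.resize(s[200:275,310:410],(400,300),interpolation=2) #4x
cv2.imwrite("pics/mosaic.png",m)
E
```

```text
(no output)
```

View pics/mosaic.png

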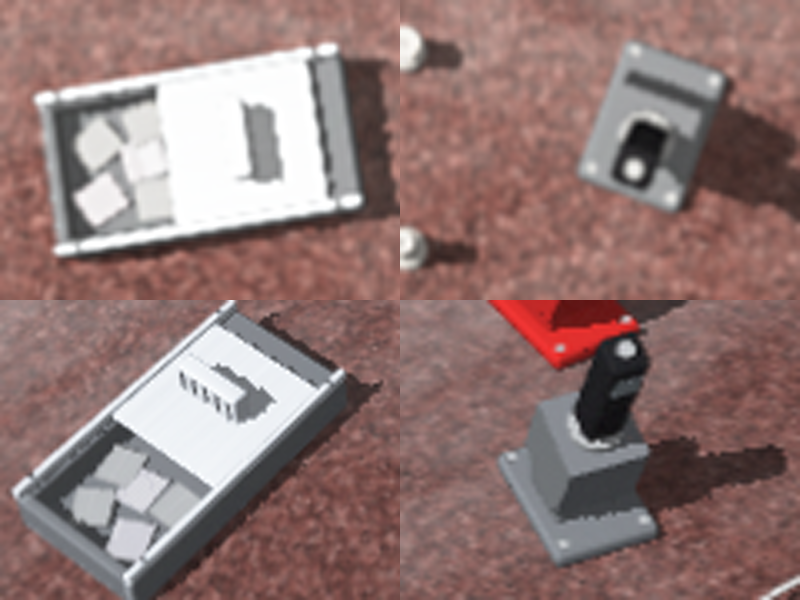

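The enlarged crops show the case rail ends in the top crop at (40,97), (332,47), (357,203) and (62,252). The cover's foil-side edge is at about (166,155). The stand base corners are at (630,42), (725,72), (687,210) and (580,180). The gauge's white end cap is at (634,170) in the top crop and (626,350) in the scene crop.

```bash
python3 - <<'E'
from h import *
np.set_printoptions(precision=4,suppress=True)
f=lambda x,y,x0,y0,s,ox,oy:((x-ox+.5)/s-.5+x0,(y-oy+.5)/s-.5+y0)
A=lambda x,y:f(x,y,150,215,4,0,0)
B=lambda x,y:f(x,y,275,225,4,400,0)
D=lambda x,y:f(x,y,180,280,10/3,0,300)
C=lambda x,y:f(x,y,310,200,4,400,300)
def fit(P,M):
    P=np.array(P)[:,:2];M=np.array(M,float);p=P-P.mean(0);m=M-M.mean(0)
    th=np.arctan2((m[:,0]*p[:,1]-m[:,1]*p[:,0]).sum(),(m*p).sum());c,s=np.cos(th),np.sin(th);R=np.array([[c,-s],[s,c]])
    t=P.mean(0)-R@M.mean(0);return t,th,R,(P-(M@R.T+t))*1000
# case: image left=+y, up=+x
t,th,R,r=fit([onz("top",A(*p),.034) for p in[(40,97),(332,47),(357,203),(62,252)]],[(.046,.088),(.046,-.088),(-.046,-.088),(-.046,.088)])
print("case",t,th,r)
for nm,p in(("foil edge",(166,155)),("far edge",(322,137))):
    q=R.T@(onz("top",A(*p),.032)[:2]-t);print(nm,q)
for p in[(182,372),(208,358),(245,388),(236,420)]: print("rib scene top",R.T@(onz("scene",D(*p),.054)[:2]-t))
print("edge scene",[R.T@(onz("scene",D(*p),.032)[:2]-t) for p in[(114,414),(212,490)]])
print("spot",t+R@[0,-.045])
t2,th2,R2,r2=fit([onz("top",B(*p),.012) for p in[(630,42),(725,72),(687,210),(580,180)]],[(.043,.031),(.043,-.031),(-.043,-.031),(-.043,.031)])
print("stand",t2,th2,r2)
m=np.r_[t2+R2@[-.016,0],.073];a=np.r_[R2@[-np.sin(.35),0],np.cos(.35)]
print("mouth",m,"axis",a,"gauge end",m+.084*a,"tri",tri(C(626,350),B(634,170)))
print([proj("scene",m+.084*a),C(626,350),proj("top",m+.084*a),B(634,170)])
for n,uv,z in(("die0",(276,284),.045),("dieB",(276,235),.03),("spool",(278,192),.055),("dish",(240,156),.019)):print(n,onz("top",uv,z))
E
```

```text
case [0.4996 0.1748] 0.17682815364075355 [[-0.4193 -3.1063]
 [-1.7829  3.3602]
 [ 0.2729  3.1962]
 [ 1.9293 -3.45  ]]
foil edge [0.0002 0.0181]
far edge [-0.0047 -0.0709]
rib scene top [ 0.0154 -0.0179]
rib scene top [ 0.0108 -0.0343]
rib scene top [-0.0208 -0.0314]
rib scene top [-0.032 -0.012]
edge scene [array([0.0393, 0.0169]), array([-0.0412,  0.0203])]
spot [0.5076 0.1305]
stand [ 0.4956 -0.1401] -0.3001880833503597 [[-2.1542 -2.386 ]
 [-0.8515  2.7096]
 [ 2.2929 -0.7725]
 [ 0.7129  0.4489]]
mouth [ 0.4803 -0.1354  0.073 ] axis [-0.3276  0.1014  0.9394] gauge end [ 0.4528 -0.1268  0.1519] tri [ 0.453  -0.1225  0.1528]
[array([367.6673, 211.5147]), (366.125, 212.125), array([335.2446, 267.3396]), (333.125, 267.125)]
die0 [ 0.4281 -0.0009  0.045 ]
dieB [0.5401 0.0014 0.03  ]
spool [ 0.6335 -0.0029  0.055 ]
dish [0.7288 0.0894 0.019 ]
```

```bash
cat >> h.py <<'E'
np.set_printoptions(precision=4,suppress=True)
def shifts(*W):
    s=robot.observe();R=s["tcp_rot"];p=s["tcp_pos"];print("tcp",p,"yaw_y",np.arctan2(R[1,1],R[0,1]))
    for w in W:print(w,"->",R.T@(np.array(w)-p)*100)
E
python3 -c "
from h import *
shifts((.38,-.4,.21),(.504,.149,.21),(.504,.149,.08),(.504,.149,.05))"
```

```text
tcp [ 0.1732 -0.6518  0.2057] yaw_y -1.3109594534110676
(0.38, -0.4, 0.21) -> [ 26.4528 -19.0254  -0.4034]
(0.504, 0.149, 0.21) -> [ 52.5416 -68.8966  -0.3279]
(0.504, 0.149, 0.08) -> [ 52.5432 -68.8761  12.672 ]
(0.504, 0.149, 0.05) -> [ 52.5436 -68.8713  15.672 ]
```

>>> move_arm(commands=[[26.5, -19, -0.4, 0.08, 1], [26.5, -19, -0.4, 0.08, 1], [26.5, -19, -0.4, 0.08, 1], [26.5, -19, -0.4, 0.08, 1], [26.5, -19, -0.4, 0.08, 1], [26.5, -19, -0.4, 0.08, 1], [52.5, -68.9, -0.4, 0.08, 1], [52.5, -68.9, -0.4, 0.08, 1], [52.5, -68.9, -0.4, 0.08, 1], [52.5, -68.9, -0.4, 0.08, 1], [52.5, -68.9, -0.4, 0.08, 1], [52.5, -68.9, -0.4, 0.08, 1], [52.5, -68.9, -0.4, 0.08, 1], [52.5, -68.9, -0.4, 0.08, 1], [52.5, -68.9, -0.4, 0.08, 1], [52.5, -68.9, -0.4, 0.08, 1], [52.5, -68.9, -0.4, 0.08, 1], [52.5, -68.9, -0.4, 0.08, 1], [52.5, -68.9, 9, 0.08, 1], [52.5, -68.9, 9, 0.08, 1]], newtons=15)

```text
clock: 2.6
tcp_pos: [0.5028, 0.1457, 0.1144]
tcp_rot: [[0.984, 0.176, -0.002], [0.176, -0.984, -0.002], [-0.002, 0.001, -1.0]]
ft_force: [-0.0, 0.1, 0.9]
grip_width: 0.0878
finger_force: 0.0
```

```bash
python3 -c "
from h import *
shifts((.504,.149,.05));s=robot.grab_frame('scene')[:,:,::-1];cv2.imwrite('pics/s1.png',cv2.resize(s[180:405,140:440],(800,600)))"
```

```text
tcp [0.5028 0.1457 0.1144] yaw_y -1.393932953335374
(0.504, 0.149, 0.05) -> [ 0.196  -0.3132  6.4346]
```

View pics/s1.png

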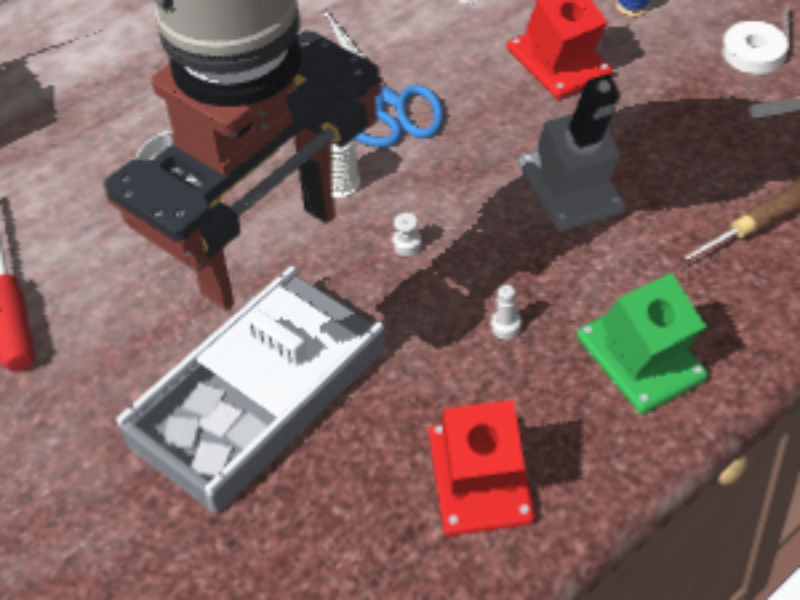

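The gripper straddles the cover from above. The rib in the crop is at about (277,332), between the fingers. Descending and closing.

>>> move_arm(commands=[[0, 0, 3, 0, 1], [0, 0, 6.4, 0, 1], [0, 0, 6.4, 0, 1], [0, 0, 6.4, 0, 1], [0, 0, 6.4, 0, 0.1], [0, 0, 6.4, 0, 0.1], [0, 0, 6.4, 0, 0.05], [0, 0, 6.4, 0, 0.05], [0, 0, 6.4, 0, 0.05], [0, 0, 6.4, 0, 0.05]], newtons=12)

```text
clock: 3.9
tcp_pos: [0.5038, 0.1484, 0.0525]
tcp_rot: [[0.984, 0.179, -0.0], [0.179, -0.984, -0.0], [-0.0, 0.0, -1.0]]
ft_force: [0.2, -0.7, -0.1]
grip_width: 0.0316
finger_force: 0.0
```

```bash
python3 -c "
from h import *
shifts((.504,.149,.05));print(robot.observe()['ft_force'],robot.observe()['grip_width'])"
```

```text
tcp [0.5038 0.1484 0.0525] yaw_y -1.3909663821075329
(0.504, 0.149, 0.05) -> [ 0.0334 -0.0561  0.2509]
[ 0.2293 -0.674  -0.0644] 0.0315611279563378
```

>>> move_arm(commands=[[0, 0, 0.2, 0, 0.05], [0, 0, 0.2, 0, 0.05], [0, 0, 0.2, 0, 0.05], [0, 0, 0.2, 0, 0.05], [0, 0, 0.2, 0, 0.05]])

```text
clock: 4.53
tcp_pos: [0.5039, 0.1484, 0.0506]
tcp_rot: [[0.984, 0.179, 0.0], [0.179, -0.984, 0.0], [0.0, -0.0, -1.0]]
ft_force: [0.1, -0.2, 0.0]
grip_width: 0.0045
finger_force: 0.0
```

>>> move_arm(commands=[[0, -1.5, 0, 0, 0.05], [0, -3, 0, 0, 0.05], [0, -4.5, 0, 0, 0.05], [0, -5.5, 0, 0, 0.05], [0, -6.3, 0, 0, 0.05], [0, -6.3, 0, 0, 0.05], [0, -6.3, 0, 0, 0.05]])

```text
clock: 5.4
tcp_pos: [0.4926, 0.2098, 0.0505]
tcp_rot: [[0.984, 0.178, -0.0], [0.178, -0.984, -0.0], [-0.0, 0.0, -1.0]]
ft_force: [0.7, 0.7, 0.2]
grip_width: 0.0044
finger_force: 0.0
```

The opening went to 4.5 mm, so the grip missed the rib. Looking.

```bash
python3 -c "
from h import *
s=robot.grab_frame('scene')[:,:,::-1];a=robot.grab_frame('top')[:,:,::-1]
m=np.zeros((300,800,3),np.uint8);m[:,:400]=cv2.resize(s[260:380,170:330],(400,300),interpolation=2);m[:,400:]=cv2.resize(a[200:290,140:260],(400,300),interpolation=2)
cv2.imwrite('pics/s2.png',m);cv2.imwrite('pics/s2f.png',s)"
```

```text
(no output)
```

View pics/s2.png

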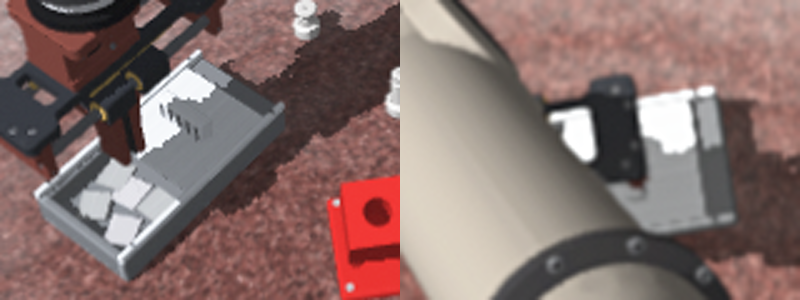

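```bash
python3 - <<'E'
from h import *
print(proj("scene",(.4926,.2098,.0395)),proj("scene",(.4926,.2098,.055)))
a=cv2.imread("pics/scene0.png");b=cv2.imread("pics/s2f.png")
t=np.array([.4996,.1748]);c,s=np.cos(.1768),np.sin(.1768);R=np.array([[c,-s],[s,c]])
# predicted outline: case rails, cover plate, rib for slide .070
for img in(a,b):
  def poly(im,P,z,col):
    q=np.array([(proj("scene",[*(t+R@np.array(p)),z])-[165,255])*8/1.5 for p in P]);cv2.polylines(im,[np.int32(q)],True,col,1)
A=[]
for img in(a,b):
  im=cv2.resize(img[255:380,165:315],(800,667),interpolation=2)
  poly(im,[(.046,.088),(.046,-.088),(-.046,-.088),(-.046,.088)],.034,(0,0,255))
  poly(im,[(.041,.018),(.041,-.068),(-.041,-.068),(-.041,.018)],.032,(0,255,0))
  poly(im,[(.023,-.019),(.023,-.031),(-.023,-.031),(-.023,-.019)],.054,(255,0,0))
  A.append(cv2.resize(im[:600],(400,300)))
  B=im[:600]
  if img is a: cv2.imwrite("pics/ov.png",np.vstack([B]))
E
```

```text
[221.0548 328.646 ] [219.8628 323.6716]
```

View pics/ov.png

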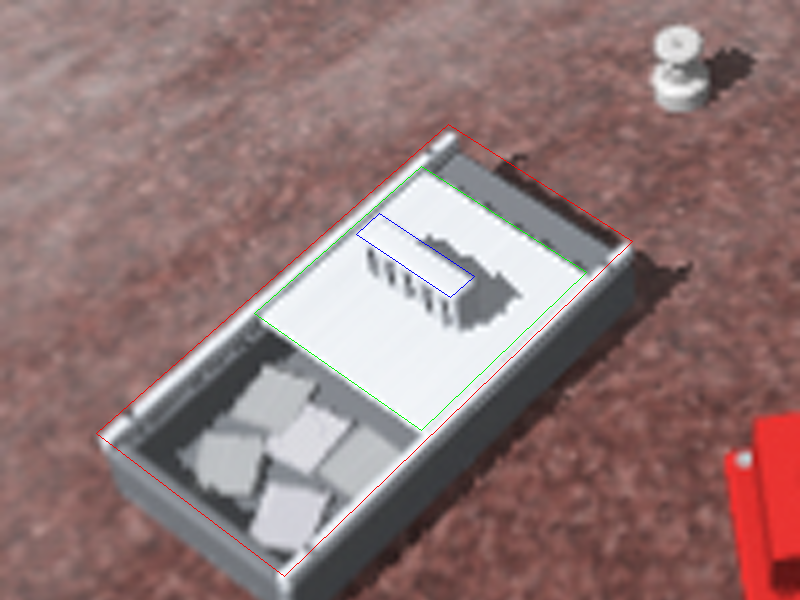

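```bash
python3 - <<'E'
from h import *
b=cv2.imread("pics/s2f.png");cv2.imwrite("pics/s2z.png",cv2.resize(b[230:365,140:320],(800,600),interpolation=2))
print(robot.observe()['grip_width'],robot.observe()['joint_positions'])
E
```

```text
0.004151393876940552 [-0.1833  0.4915 -0.4206  1.993   0.2983  0.7165 -2.1787]
```

View pics/s2z.png

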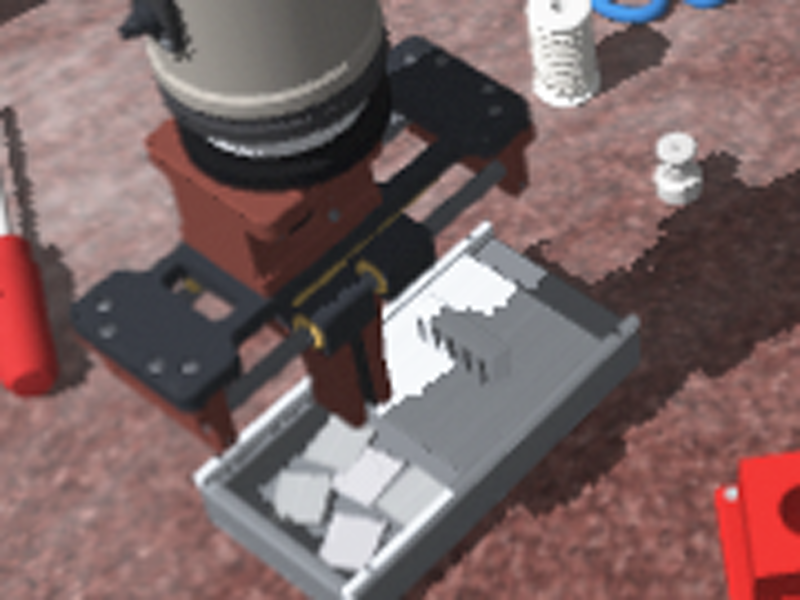

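```bash
python3 - <<'E'
from h import *
s=robot.observe();p=s["tcp_pos"];R=s["tcp_rot"];print(p)
for z in(.011,.001,-.01):
  print(z,[np.round((proj("scene",p+R@[x,y,z])-[140,230])*40/9) for x in(-.01,.01) for y in(-.0157,-.002,.0157)])
E
```

```text
[0.4927 0.2097 0.0505]
0.011 [array([350., 476.]), array([374., 454.]), array([404., 425.]), array([316., 451.]), array([340., 429.]), array([370., 402.])]
0.001 [array([347., 462.]), array([371., 439.]), array([401., 411.]), array([312., 437.]), array([336., 415.]), array([367., 387.])]
-0.01 [array([343., 446.]), array([367., 424.]), array([398., 395.]), array([308., 421.]), array([332., 399.]), array([363., 371.])]
```

```bash
python3 - <<'E'
from h import *
p=np.array([.5028,.1457,.1144]);R=robot.observe()["tcp_rot"]
for z in(.011,.0,-.01):
  print(z,[np.round((proj("scene",p+R@[x,y,z])-[140,180])*8/3) for y in(-.0575,-.044,.044,.0575) for x in(-.01,.01)])
E
```

```text
0.011 [array([223., 341.]), array([201., 326.]), array([237., 328.]), array([216., 314.]), array([327., 249.]), array([306., 236.]), array([340., 237.]), array([318., 224.])]
0.0 [array([221., 331.]), array([199., 316.]), array([235., 318.]), array([214., 303.]), array([325., 238.]), array([304., 225.]), array([338., 227.]), array([317., 214.])]
-0.01 [array([218., 321.]), array([197., 306.]), array([233., 308.]), array([212., 294.]), array([324., 228.]), array([303., 215.]), array([337., 217.]), array([316., 204.])]
```

```bash
python3 - <<'E'
from h import *
a=cv2.imread("pics/s1.png");b=cv2.imread("pics/s2z.png")
m=np.zeros((400,800,3),np.uint8)
m[:,:400]=cv2.resize(a[150:350,150:350],(400,400));m[:,400:]=cv2.resize(b[300:500,260:460],(400,400))
cv2.imwrite("pics/f.png",m)
E
```

```text
(no output)
```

View pics/f.png

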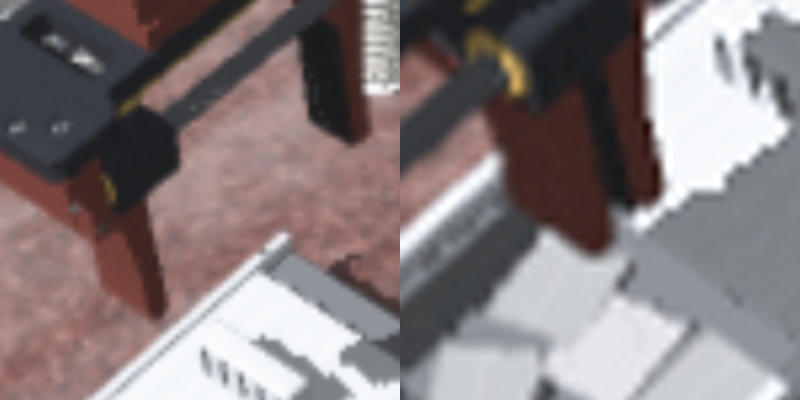

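The fingertips appear about 20–25 mm higher in the pictures than the nominal pose, so they passed over the rib. I'll go back over the rib, half open, and descend carefully while reading the force.

>>> move_arm(commands=[[0, 0, -3, 0, 0.05], [0, 0, -3, 0, 0.3], [0, 3, -3, 0, 0.5], [0, 6.2, -3, 0, 0.5], [0, 6.2, -3, 0, 0.5], [0, 6.2, -3, 0, 0.5], [0, 6.2, -3, 0, 0.5], [0, 6.2, -1, 0, 0.5], [0, 6.2, 0, 0, 0.5], [0, 6.2, 0.5, 0, 0.5], [0, 6.2, 0.5, 0, 0.5], [0, 6.2, 0.5, 0, 0.5]])

```text
clock: 7.0
tcp_pos: [0.5039, 0.1496, 0.0459]
tcp_rot: [[0.984, 0.179, 0.001], [0.179, -0.984, 0.0], [0.001, -0.0, -1.0]]
ft_force: [0.4, 0.7, 0.5]
grip_width: 0.0439
finger_force: 0.0
```

>>> move_arm(commands=[[0, 0, 0.5, 0, 0.5], [0, 0, 0.5, 0, 0.5], [0, 0, 0.5, 0, 0.5]])

```text
clock: 7.38
tcp_pos: [0.5036, 0.1493, 0.0405]
tcp_rot: [[0.984, 0.179, -0.0], [0.179, -0.984, -0.0], [-0.0, 0.0, -1.0]]
ft_force: [-0.2, 0.2, -0.5]
grip_width: 0.0435
finger_force: 0.0
```

```bash
python3 - <<'E'
from h import *
s=robot.grab_frame('scene')[:,:,::-1];cv2.imwrite('pics/s3.png',cv2.resize(s[230:365,140:320],(800,600),interpolation=2))
s=robot.observe();p=s["tcp_pos"];R=s["tcp_rot"];w=s["grip_width"]/2;print(p,w)
for z in(.011,.001,-.01):
  print(z,[np.round((proj("scene",p+R@[x,y,z])-[140,230])*40/9) for x in(-.01,.01) for y in(-w-.013,-w,w,w+.013)])
E
```

```text
[0.5037 0.1493 0.0406] 0.022178599278039918
0.011 [array([425., 423.]), array([446., 403.]), array([517., 337.]), array([537., 318.]), array([391., 399.]), array([412., 380.]), array([483., 315.]), array([503., 296.])]
0.001 [array([422., 409.]), array([443., 389.]), array([515., 323.]), array([535., 304.]), array([388., 385.]), array([409., 366.]), array([481., 301.]), array([501., 282.])]
-0.01 [array([419., 393.]), array([440., 373.]), array([512., 307.]), array([533., 288.]), array([384., 370.]), array([406., 350.]), array([478., 285.]), array([499., 266.])]
```

View pics/s3.png

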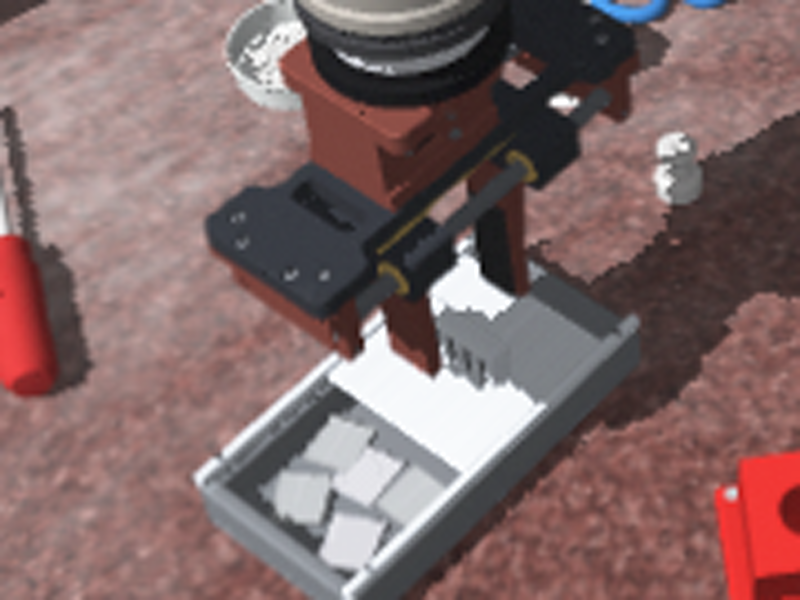

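The ninth picture shows the tips at about (435,375) and (525,292), roughly 11 mm above the reported TCP, and still level with the rib top. I'll descend further in small steps and feel for the plate.

>>> move_arm(commands=[[0, 0, 0.4, 0, 0.5], [0, 0, 0.8, 0, 0.5], [0, 0, 1.2, 0, 0.5], [0, 0, 1.2, 0, 0.5], [0, 0, 1.2, 0, 0.5]])

```text
clock: 8.05
tcp_pos: [0.5037, 0.1494, 0.0286]
tcp_rot: [[0.984, 0.179, 0.0], [0.179, -0.984, 0.0], [0.0, -0.0, -1.0]]
ft_force: [-0.5, -0.4, -1.3]
grip_width: 0.0435
finger_force: 0.0
```

>>> move_arm(commands=[[0, 0, 0.2, 0, 0.5], [0, 0, 0.4, 0, 0.5], [0, 0, 0.4, 0, 0.5]])

```text
clock: 8.43
tcp_pos: [0.5035, 0.1493, 0.0244]
tcp_rot: [[0.984, 0.179, -0.0], [0.179, -0.984, -0.0], [-0.0, 0.0, -1.0]]
ft_force: [-0.4, 0.2, -1.1]
grip_width: 0.0439
finger_force: 0.0
```

>>> move_arm(commands=[[0, 0, 0, 0, 0.05], [0, 0, 0, 0, 0.05], [0, 0, 0, 0, 0.05], [0, 0, 0, 0, 0.05], [0, 0, 0, 0, 0.05], [0, 0, 0, 0, 0.05]])

```text
clock: 9.18
tcp_pos: [0.5037, 0.1495, 0.0246]
tcp_rot: [[0.984, 0.179, 0.0], [0.179, -0.984, 0.0], [0.0, -0.0, -1.0]]
ft_force: [0.1, 1.3, -0.2]
grip_width: 0.0119
finger_force: 12.0
```

>>> move_arm(commands=[[0, -1, 0, 0, 0.05], [0, -2, 0, 0, 0.05], [0, -3, 0, 0, 0.05], [0, -4, 0, 0, 0.05], [0, -5, 0, 0, 0.05], [0, -5.8, 0, 0, 0.05], [0, -6.2, 0, 0, 0.05], [0, -6.2, 0, 0, 0.05]])

```text
clock: 10.18
tcp_pos: [0.4926, 0.2116, 0.0246]
tcp_rot: [[0.984, 0.18, 0.0], [0.18, -0.984, 0.001], [0.001, -0.001, -1.0]]
ft_force: [1.4, 1.6, -2.3]
grip_width: 0.0118
finger_force: 12.0
```

>>> move_arm(commands=[[0, -0.3, 0, 0, 0.05], [0, -0.5, 0, 0, 0.05], [0, -0.7, 0, 0, 0.05], [0, -0.7, 0, 0, 0.05]])

```text
clock: 10.68
tcp_pos: [0.4915, 0.2174, 0.0246]
tcp_rot: [[0.984, 0.179, 0.0], [0.179, -0.984, 0.0], [0.0, -0.0, -1.0]]
ft_force: [3.1, 0.1, -0.7]
grip_width: 0.0121
finger_force: 12.0
```

>>> move_arm(commands=[[0, -0.2, 0, 0, 0.05], [0, -0.4, 0, 0, 0.05], [0, -0.4, 0, 0, 0.05]], newtons=25)

```text
clock: 11.05
tcp_pos: [0.491, 0.2202, 0.0246]
tcp_rot: [[0.984, 0.178, 0.0], [0.178, -0.984, -0.001], [0.0, 0.001, -1.0]]
ft_force: [3.3, -3.7, 1.4]
grip_width: 0.0115
finger_force: 25.0
```

>>> move_arm(commands=[[0, -0.2, 0, 0, 0.05], [0, -0.4, 0, 0, 0.05], [0, -0.4, 0, 0, 0.05]], newtons=25)

```text
clock: 11.42
tcp_pos: [0.491, 0.2203, 0.0246]
tcp_rot: [[0.984, 0.176, 0.0], [0.176, -0.984, -0.006], [-0.001, 0.006, -1.0]]
ft_force: [5.1, -12.8, 5.3]
grip_width: 0.0118
finger_force: 25.0
```

```bash
python3 -c "
from h import *
shifts((.491,.220,.20),(.464,-.129,.20))"
```

```text
tcp [0.491  0.2203 0.0246] yaw_y -1.3942054101737906
(0.491, 0.22, 0.2) -> [ -0.0216   0.1356 -17.5439]
(0.464, -0.129, 0.2) -> [ -8.8104  34.0179 -17.3225]
```

>>> move_arm(commands=[[0, 0.4, 0, 0, 0.05], [0, 0.4, 0, 0, 0.5], [0, 0.4, 0, 0, 0.5], [0, 0.4, 0, 0, 0.5], [0, 0.4, 0, 0, 0.5], [0, 0.4, -6, 0, 0.7], [0, 0.4, -12, 0.1, 1], [0, 0.4, -17.5, 0.2, 1], [-4, 10, -17.5, 0.3, 1], [-8.8, 20, -17.5, 0.5, 1], [-8.8, 34.5, -17.5, 0.5, 1], [-8.8, 34.5, -17.5, 0.5, 1], [-8.8, 34.5, -17.5, 0.5, 1], [-8.8, 34.5, -17.5, 0.5, 1], [-8.8, 34.5, -17.5, 0.5, 1], [-8.8, 34.5, -17.5, 0.5, 1]])

```text
clock: 13.42
tcp_pos: [0.465, -0.129, 0.1995]
tcp_rot: [[0.949, -0.314, -0.0], [-0.314, -0.949, 0.001], [-0.0, -0.001, -1.0]]
ft_force: [0.4, 0.8, 0.6]
grip_width: 0.0881
finger_force: 0.0
```

```bash
python3 -c "
from h import *
shifts((.464,-.129,.20))
for n in('scene','top'): cv2.imwrite(f'pics/g_{n}.png',robot.grab_frame(n)[:,:,::-1])
a=cv2.imread('pics/g_scene.png');b=cv2.imread('pics/g_top.png')
# rib/cover check numerically: bright plate region in top & foil area
print('case y at which plate is bright (top cam, z .032):')
t=np.array([.4996,.1748]);c,s=np.cos(.1768),np.sin(.1768);R=np.array([[c,-s],[s,c]])
for im,n in((a,'scene'),(b,'top')):
  print(n,[(int(1000*y),int(im[tuple(np.int32(np.round(proj(n,[*(t+R@np.array([-.03,y])),.032])))[::-1])].mean())) for y in np.arange(-.085,.09,.005)])
"
```

```text
tcp [ 0.465  -0.129   0.1995] yaw_y -1.8901479848062634
(0.464, -0.129, 0.2) -> [-0.0891  0.0335 -0.0523]
case y at which plate is bright (top cam, z .032):
scene [(-85, 50), (-80, 146), (-75, 145), (-69, 145), (-64, 145), (-59, 146), (-54, 146), (-49, 146), (-44, 146), (-39, 145), (-34, 147), (-29, 147), (-24, 146), (-19, 147), (-14, 146), (-9, 147), (-4, 146), (0, 147), (5, 250), (10, 247), (15, 246), (20, 247), (25, 246), (30, 247), (35, 247), (40, 247), (45, 247), (50, 247), (55, 248), (60, 248), (65, 248), (70, 248), (75, 249), (80, 249), (85, 249)]
top [(-85, 154), (-80, 164), (-75, 162), (-69, 163), (-64, 164), (-59, 164), (-54, 165), (-49, 164), (-44, 164), (-39, 165), (-34, 165), (-29, 165), (-24, 165), (-19, 164), (-14, 164), (-9, 165), (-4, 162), (0, 98), (5, 253), (10, 253), (15, 253), (20, 253), (25, 254), (30, 255), (35, 253), (40, 253), (45, 253), (50, 253), (55, 253), (60, 253), (65, 253), (70, 253), (75, 253), (80, 253), (85, 255)]
```

The cover is home, with the plate bright from case y of about 5 to 88 mm. Next I measure the ring numerically, using dark pixels near the predicted spot in both views.

```bash
python3 - <<'E'
from h import *
for n in("scene","top"):
  im=cv2.imread(f"pics/g_{n}.png");g=im.mean(2);u0=proj(n,[.507,.131,.027]);x,y=np.int32(np.round(u0))
  w=g[y-10:y+11,x-14:x+15];m=(w<115)
  k,lab,st,ce=cv2.connectedComponentsWithStats(m.astype(np.uint8))
  print(n,u0);print(w[::1,::1].astype(int)[2:-2])
  for i in range(1,k):
    if st[i,4]>8: print(st[i],onz(n,(ce[i][0]+x-14,ce[i][1]+y-10),.027))
E
```

```text
scene [251.4006 305.287 ]
[[146 148 146 146 146 147 147 148 147 146 146 150 152 157 157 167 167 155
  155 152 147 147 146 145 146 146 145 146 146]
 [145 147 146 147 146 146 148 147 147 152 159 180 184 206 207 204 205 205
  203 189 166 153 148 146 146 145 146 145 146]
 [148 146 147 147 147 146 147 150 156 183 204 203 204 205 207 207 204 205
  204 204 203 189 167 146 146 145 146 146 146]
 [146 147 146 147 147 148 151 172 195 204 206 204 204 197 198 201 200 203
  205 204 205 205 201 166 145 146 147 145 146]
 [146 147 146 148 146 147 172 203 206 208 207 198 196 156 163 162 158 176
  197 202 204 204 205 199 150 147 146 146 146]
 [147 146 146 147 147 155 207 206 204 204 198 155 165 167 204 202 179 142
  137 176 205 204 203 201 177 146 145 146 146]
 [146 146 146 148 149 183 204 204 207 197 150 167 206 205 205 204 204 201
  158 123 200 205 205 203 199 146 146 146 146]
 [147 145 146 147 152 204 204 205 202 170 142 205 204 207 200 197 205 204
  200 153 159 206 205 204 199 147 145 146 146]
 [147 147 146 148 166 203 203 204 201 131 181 205 204 200 159 158 207 205
  200 151 163 205 205 206 200 15
[... 2365 characters left out ...]
216 226 225 209 182 182 199 214 219 203 180 185
  216 226 227 217 184 165 163 164 164 164 163]
 [164 164 164 163 164 177 207 225 227 223 207 189 181 181 187 186 193 211
  224 227 224 201 173 162 164 163 164 163 163]
 [164 163 164 163 163 168 193 218 226 226 225 218 206 201 203 211 220 225
  227 225 211 184 165 163 163 164 164 162 163]
 [164 163 164 164 163 163 174 198 219 225 226 227 225 224 225 227 227 227
  224 213 188 169 162 163 163 163 164 163 162]
 [164 164 164 164 164 163 164 175 193 210 222 226 226 226 227 228 227 224
  210 188 170 163 162 163 163 164 163 163 163]
 [164 163 164 164 164 164 163 164 171 181 197 211 215 211 213 214 209 198
  182 170 164 164 164 164 163 164 164 163 164]]
```

>>> move_arm(commands=[[-0.1, 0, 3, 0, 1], [-0.1, 0, 6, 0, 1], [-0.1, 0, 9, 0, 1], [-0.1, 0, 10.6, 0, 1], [-0.1, 0, 10.6, 0, 1], [-0.1, 0, 10.6, 0, 1]])

```text
clock: 14.28
tcp_pos: [0.4649, -0.1296, 0.0945]
tcp_rot: [[0.949, -0.314, 0.002], [-0.314, -0.949, -0.0], [0.002, -0.0, -1.0]]
ft_force: [-0.3, -1.0, 0.3]
grip_width: 0.0878
finger_force: 0.0
```

The check dot matches the prediction to within 1 px in both views, so the spot is at about (0.5075, 0.131). Closing on the gauge.

>>> move_arm(commands=[[0, 0, 0, 0, 0.5], [0, 0, 0, 0, 0.3], [0, 0, 0, 0, 0.15], [0, 0, 0, 0, 0.15], [0, 0, 0, 0, 0.15], [0, 0, 0, 0, 0.15], [0, 0, 0, 0, 0.15], [0, 0, 0, 0, 0.15], [0, 0, 0, 0, 0.15], [0, 0, 0, 0, 0.15]], newtons=10)

```text
clock: 15.52
tcp_pos: [0.4641, -0.1292, 0.0935]
tcp_rot: [[0.949, -0.314, 0.0], [-0.314, -0.949, 0.001], [-0.0, -0.001, -1.0]]
ft_force: [1.6, 3.9, -2.8]
grip_width: 0.0226
finger_force: 10.0
```

>>> move_arm(commands=[[-0.2, 0, -0.5, 0, 0.15], [-0.4, 0, -1, 0, 0.15], [-0.6, -0.1, -1.6, 0, 0.15], [-0.8, -0.1, -2.2, 0, 0.15], [-1, -0.1, -2.75, 0, 0.15], [-1, -0.1, -2.75, 0, 0.15], [-1, -0.1, -2.75, 0, 0.15]], newtons=10)

```text
clock: 16.4
tcp_pos: [0.4546, -0.1261, 0.121]
tcp_rot: [[0.949, -0.315, -0.0], [-0.315, -0.949, -0.0], [-0.0, 0.0, -1.0]]
ft_force: [-0.3, 0.4, -0.9]
grip_width: 0.0224
finger_force: 10.0
```

```bash
cat > g.py <<'E'
from h import *
# gauge body: dark pixels in box round expected place; principal axis + ends, both views
def body(n,X,r=45,save=None):
  im=robot.grab_frame(n)[:,:,::-1].copy()
  if save:cv2.imwrite(save,im)
  x,y=np.int32(np.round(proj(n,X)));w=im[y-r:y+r,x-r:x+r].max(2)
  return im,(x,y)
E
python3 - <<'E'
from h import *
s=robot.observe();print(s["tcp_pos"],s["ft_force"],s["grip_width"])
m=np.zeros((600,800,3),np.uint8);p=s["tcp_pos"]
o=[]
for n in("scene","top"):
  im=robot.grab_frame(n)[:,:,::-1];cv2.imwrite(f"pics/p_{n}.png",im);x,y=np.int32(np.round(proj(n,p)));o.append((x,y))
  print(n,(x,y))
E
```

```text
[ 0.4546 -0.1261  0.121 ] [-0.2874  0.4465 -0.9013] 0.022388038033369594
scene (np.int32(366), np.int32(223))
top (np.int32(334), np.int32(268))
```

The gauge is held (weight about 0.9 N) and pulled 29 mm. Now I straighten it against the mouth of the hole with an arc.

>>> move_arm(commands=[[0.5, 0, -0.15, 0, 0.15], [1, 0, -0.3, 0, 0.15], [1.5, 0, -0.4, 0, 0.15], [2, 0, -0.45, 0, 0.15], [2.5, 0, -0.5, 0, 0.15], [2.5, 0, -0.5, 0, 0.15]], newtons=8)

```text
clock: 17.25
tcp_pos: [0.4794, -0.1337, 0.1262]
tcp_rot: [[0.949, -0.315, 0.001], [-0.315, -0.949, -0.0], [0.001, -0.0, -1.0]]
ft_force: [0.2, 1.8, -1.0]
grip_width: 0.0218
finger_force: 8.0
```

>>> move_arm(commands=[[0.2, 0, 0, 0, 0.15], [0.5, 0, 0, 0, 0.15], [0.5, 0, 0, 0, 0.15]])

```text
clock: 17.62
tcp_pos: [0.4837, -0.1351, 0.1261]
tcp_rot: [[0.949, -0.315, 0.0], [-0.315, -0.949, -0.0], [0.0, -0.0, -1.0]]
ft_force: [-1.1, 1.1, 0.5]
grip_width: 0.0219
finger_force: 8.0
```

>>> move_arm(commands=[[0, 0, -1, 0, 0.15], [0, 0, -2.5, 0, 0.15], [0, 0, -4.5, 0, 0.15], [0, 0, -6.5, 0, 0.15], [0, 0, -6.5, 0, 0.15], [0, 0, -6.5, 0, 0.15]], newtons=15)

```text
clock: 18.38
tcp_pos: [0.4831, -0.1352, 0.191]
tcp_rot: [[0.949, -0.315, 0.0], [-0.315, -0.949, -0.0], [0.0, 0.0, -1.0]]
ft_force: [-0.1, -0.3, -0.5]
grip_width: 0.022
finger_force: 15.0
```

```bash
python3 - <<'E'
from h import *
s=robot.observe();p=s["tcp_pos"];print(p,s["ft_force"],s["grip_width"])
m=np.zeros((600,800,3),np.uint8)
for i,n in enumerate(("scene","top")):
  im=robot.grab_frame(n)[:,:,::-1];cv2.imwrite(f"pics/q_{n}.png",im);x,y=np.int32(np.round(proj(n,p)))
  y+=15*(i==0);c=im[y-50:y+50,x-33:x+34];m[:,i*400:(i+1)*400]=cv2.resize(c,(400,600),interpolation=2);print(n,x-33,y-50,400/67)
  for z in(.05,-.01,-.03,-.08): print(z,(proj(n,p+[0,0,z])-[x-33,y-50])*6)
cv2.imwrite("pics/q.png",m)
E
```

```text
[ 0.4831 -0.1352  0.191 ] [-0.111  -0.3109 -0.4701] 0.02201794204844875
scene 328 152 5.970149253731344
0.05 [203.6192  86.1016]
-0.01 [194.3469 233.6201]
-0.03 [191.415  280.1624]
-0.08 [184.4061 391.2269]
top 307 200 5.970149253731344
0.05 [207.2608 275.0964]
-0.01 [198.0163 303.0299]
-0.03 [195.1282 311.7533]
-0.08 [188.2893 332.402 ]
```

View pics/q.png

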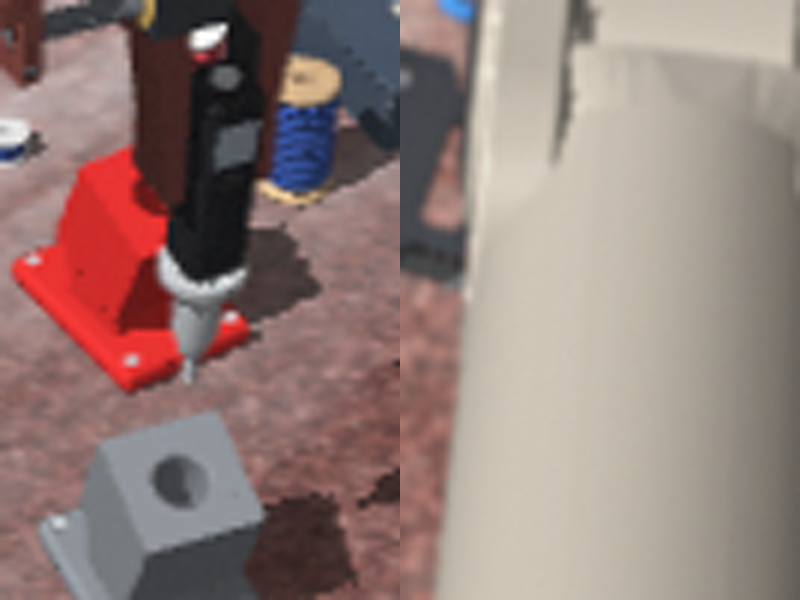

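The picture shows the gauge held nearly upright and clear of the stand. The end cap is at (226,76), the collar underside at about (203,280) and the pin end at (190,381) in the left half. Solving for tilt and tip position.

```bash
cat > sol.py <<'E'
from h import *
from scipy.optimize import least_squares
def solve(pts,p,R,yfree=False):
  # pts: {s along gauge: scene pixel}
  def pos(v,s):
    return p+R@np.array([v[0]+s*np.sin(v[2]),v[3] if yfree else 0,0])+[0,0,v[1]+s*np.cos(v[2])]
  f=lambda v:np.hstack([proj("scene",pos(v,s))-u for s,u in pts]+[np.array([v[3]*300])])
  r=least_squares(f,[0,-.06,0,0]);return r.x,r.fun,pos(r.x,-.05),pos(r.x,.0)
E
python3 - <<'E'
from sol import *
s=robot.observe();k=67/400
P=lambda x,y:np.array([328+(x+.5)*k-.5,152+(y+.5)/6-.5])
for yf in(False,True):
  print(*solve([(.084,P(226,76)),(-.05,P(190,381)),(.003,P(203,272))],s["tcp_pos"],s["tcp_rot"],yf),sep="\n")
E
```

```text
[-0.0061 -0.0212 -0.0634  0.    ]
[-0.2784  0.3947  0.2429  0.118   0.1203 -0.5506  0.    ]
[ 0.48   -0.1341  0.1193]
[ 0.477  -0.1331  0.1692]
[-0.0067 -0.0206 -0.064  -0.0003]
[-0.2661  0.385   0.2304  0.1262  0.1168 -0.5474 -0.1048]
[ 0.4796 -0.1336  0.1199]
[ 0.4765 -0.1326  0.1698]
```

```bash
python3 -c "
from h import *
shifts((.511,.130,.191),(.511,.130,.115));print(robot.observe()['joint_positions'])"
```

```text
tcp [ 0.4828 -0.135   0.1904] yaw_y -1.8910178824698085
(0.511, 0.13, 0.191) -> [ -5.664  -26.046   -0.0606]
(0.511, 0.13, 0.115) -> [ -5.655  -26.0476   7.5393]
[ 0.2975  0.2187 -0.1714  1.9708  0.0453  0.9569 -1.7871]
```

>>> move_arm(commands=[[-0.7, -3, 0, 0, 0.15], [-1.5, -7, 0, 0, 0.15], [-2.6, -12, 0, 0, 0.15], [-3.7, -17, 0, 0, 0.15], [-4.8, -22, 0, 0, 0.15], [-5.5, -25, 0, 0, 0.15], [-5.65, -26, 0, 0, 0.15], [-5.65, -26, 2, 0, 0.15], [-5.65, -26, 4, 0, 0.15], [-5.65, -26, 6, 0, 0.15], [-5.65, -26, 7.5, 0, 0.15], [-5.65, -26, 7.5, 0, 0.15], [-5.65, -26, 7.5, 0, 0.15], [-5.65, -26, 7.5, 0, 0.15]], newtons=20)

```text
clock: 20.23
tcp_pos: [0.5121, 0.1296, 0.1168]
tcp_rot: [[0.949, -0.315, 0.001], [-0.315, -0.949, 0.0], [0.001, -0.001, -1.0]]
ft_force: [-0.0, 0.0, -1.5]
grip_width: 0.0217
finger_force: 20.0
```

```bash
python3 - <<'E'
from h import *
s=robot.observe();print(s["tcp_pos"],s["ft_force"],s["grip_width"],s["joint_positions"][6])
im=robot.grab_frame("scene")[:,:,::-1];cv2.imwrite("pics/r.png",im)
tip=s["tcp_pos"]+[-.0033,.0013,-.0715];u=proj("scene",tip);print("exp tip",tip,u,"spot",proj("scene",[.5075,.131,.027]))
x,y=np.int32(np.round(u));g=im.mean(2).astype(int)
print(x,y);print(g[y-12:y+14,x-10:x+11])
c=s["tcp_pos"]+[-.006,0,.021*-1];print("collar exp",proj("scene",c),"top exp",proj("scene",c+[0,0,.084]))
x,y=np.int32(np.round(proj("scene",c+[0,0,.083])));print(x,y);print(g[y-10:y+12,x-12:x+13])
E
```

```text
[0.5121 0.1296 0.1168] [-0.0417  0.0429 -1.5305] 0.02170170379888727 -2.397435751789139
exp tip [0.5088 0.1309 0.0453] [249.9458 298.8152] spot [251.2463 305.1356]
250 299
[[219 247 193 167 167 186 191 195 187 168 138 104  95 123 148 148 144  95
   71  56  56]
 [247 215 125 127 134 177 149 140 126 116 106  93  91 116 149 149 149 154
  129  73  51]
 [203 124 119 103  94 165 156 131 105  94  94  92  91 119 149 148 148 148
  149 145  96]
 [124 118  94 148 149 159 161 150 133 115  94  92  91 117 148 148 147 149
  148 149 146]
 [125  99  93 148 148 156 161 149 133 115 100  91  92 108 149 148 148 149
  148 149 149]
 [ 95 148 148 148 149 153 160 149 133 114  99  90  96 135 149 148 147 147
  149 147 148]
 [149 148 149 149 149 149 153 148 134 115  98  94 112 148 148 148 148 147
  148 148 148]
 [148 149 149 149 149 149 149 143 132 113  94  95 136 148 148 147 148 147
  149 148 148]
 [149 149 148 149 149 149 147 134 131 109  93 108 147 148 148 147 148 148
  148 149 148]
 [148 149 149 148 148 148 148 148 149 151 106 120 151 150 148 148 148 148
  148 147 140]
 [149 149 149 149 147 148 148 149 155 
[... 3064 characters left out ...]
23  21  26  41  59  56  22  23  20  22
   23  25  44  46  47  51  85]
 [ 48  47  47  48  48  47  27  21  23  18  22  23  21  21  24  22  24  26
   22  25  37  45  46  50  90]
 [ 48  47  46  46  47  47  31  21  20  22  25  24  24  25  24  25  25  25
   22  22  34  47  45  51  87]
 [ 45  47  47  47  47  43  37  17  23  28  43  37  25  27  24  25  24  24
   21  24  33  47  48  50  84]
 [ 47  49  46  46  47  44  37  23  23  44  39  38  25  24  23  21  20  23
   25  20  30  48  47  48  69]
 [ 65  60  48  46  48  48  40  27  26  35  30  28  27  26  23  35  30  47
   58  23  31  49  48  48  70]
 [ 82  41  48  47  46  48  47  25  31  31  26  26  37  31  51  96  73 125
   88  38  25  47  46  47  65]]
```

```bash
python3 - <<'E'
from sol import *
s=robot.observe()
for yf in (False,True): print(*solve([(.084,np.array([244.2,253.8])),(-.05,np.array([250.4,298.1]))],s["tcp_pos"],s["tcp_rot"],yf),sep="\n")
p=s["tcp_pos"];print(p); shifts((.5115,.13,.10))
E
```

```text
[-0.01   -0.0165 -0.0761  0.    ]
[ 0.1325 -0.0583 -0.1755  0.0739  0.    ]
[0.5061 0.1316 0.0504]
[0.5025 0.1328 0.1002]
[-0.0092 -0.0175 -0.0752  0.0002]
[ 0.1262 -0.0555 -0.1671  0.0704  0.051 ]
[0.5068 0.1312 0.0494]
[0.5032 0.1324 0.0993]
[0.512  0.1296 0.1168]
tcp [0.512  0.1296 0.1168] yaw_y -1.8910465469935882
(0.5115, 0.13, 0.1) -> [-0.0658 -0.0182  1.677 ]
```

>>> move_arm(commands=[[0, 0, 0.5, 0, 0.15], [0, 0, 1, 0, 0.15], [0, 0, 1.3, 0, 0.15], [0, 0, 1.6, 0, 0.15], [0, 0, 1.6, 0, 0.15], [0, 0, 1.6, 0, 0.15]])

```text
clock: 21.02
tcp_pos: [0.5116, 0.1295, 0.1001]
tcp_rot: [[0.949, -0.315, 0.0], [-0.315, -0.949, 0.0], [0.0, -0.0, -1.0]]
ft_force: [-0.8, 0.1, -0.8]
grip_width: 0.022
finger_force: 20.0
```

>>> move_arm(commands=[[0, 0, 0.1, 0, 0.15], [0, 0, 0.2, 0, 0.15], [0, 0, 0.2, 0, 0.15], [0, 0, 0.2, 0, 0.15]])

```text
clock: 21.52
tcp_pos: [0.5117, 0.1296, 0.0982]
tcp_rot: [[0.949, -0.315, 0.0], [-0.315, -0.949, 0.0], [0.0, -0.0, -1.0]]
ft_force: [0.6, -0.6, 0.2]
grip_width: 0.0223
finger_force: 20.0
```

>>> move_arm(commands=[[0, 0, 0.1, 0, 0.15], [0, 0, 0.2, 0, 0.15], [0, 0, 0.2, 0, 0.15], [0, 0, 0.2, 0, 0.15]])

```text
clock: 22.02
tcp_pos: [0.5118, 0.1295, 0.0962]
tcp_rot: [[0.949, -0.315, 0.0], [-0.315, -0.949, 0.0], [0.0, -0.0, -1.0]]
ft_force: [1.2, -0.4, 1.4]
grip_width: 0.022
finger_force: 20.0
```

>>> move_arm(commands=[[0, 0, 0.1, 0, 0.15], [0, 0, 0.2, 0, 0.15], [0, 0, 0.2, 0, 0.15], [0, 0, 0.2, 0, 0.15]])

```text
clock: 22.52
tcp_pos: [0.5118, 0.1295, 0.0942]
tcp_rot: [[0.949, -0.315, 0.001], [-0.315, -0.949, 0.0], [0.0, -0.0, -1.0]]
ft_force: [1.9, -1.0, 0.8]
grip_width: 0.0221
finger_force: 20.0
```

>>> move_arm(commands=[[0, 0, 0.1, 0, 0.15], [0, 0, 0.2, 0, 0.15], [0, 0, 0.2, 0, 0.15], [0, 0, 0.2, 0, 0.15]])

```text
clock: 23.02
tcp_pos: [0.5119, 0.1295, 0.0922]
tcp_rot: [[0.949, -0.315, 0.001], [-0.315, -0.949, 0.0], [0.001, -0.0, -1.0]]
ft_force: [2.1, -0.9, 3.6]
grip_width: 0.0221
finger_force: 20.0
```

```bash
python3 - <<'E'
from h import *
F=[]
for i in range(16):
  im=robot.grab_frame("scene")[:,:,::-1];F.append(robot.observe()["ft_force"])
print(np.mean(F,0),np.std(F,0));s=robot.observe();print(s["clock"],s["tcp_pos"])
g=im.mean(2).astype(int);x,y=250,303;print(g[y-22:y+14,x-12:x+13])
E
```

```text
[ 2.2908 -0.5711  3.2059] [0.4985 0.6141 0.5854]
23.825 [0.5116 0.1295 0.0921]
[[ 49  48  48  48  35  22  33  29  24  25  26  26  23  24  21  21  33  84
  126 111 112 118 121 118 132]
 [ 47  46  47  50  31  23  32  28  24  26  24  23  21  23  23  21  33  79
  117 112 121 129 133 140 146]
 [ 82  65  65  80  55  21  21  30  23  24  22  25  23  25  23  24  26  63
  131 134 148 144 144 133 126]
 [115 125 123 117  81  20  23  29  26  25  22  24  24  23  21  20  19  51
  128 135 145 144 147  66  68]
 [121 113 114 123 111  32  20  23  27  23  24  23  24  24  23  22  22  48
  123 125 123  65  69  75 113]
 [115 115 131 196 163  34  25  29  26  24  27  25  23  21  23  25  22  44
  113 116  58  61  59  69 104]
 [116 146 219 247 183  42  32  34  27  26  24  23  23  26  24  23  19  34
   83  91  70  56  57  63  95]
 [149 217 247 217 191  81  36  31  27  25  26  22  21  25  24  22  21  37
   87 130 127  73  52  52  57]
 [236 245 203 137 226 133  34  33  28  25  26  25  24  22  24  20  22  28
   70 115 149 144  94  71  55]
 [242 192 125 129 210 202  55  34  29  25  23  24  24  24  22  20  23  37
  
[... 2059 characters left out ...]
07 206 204 186 184 165 165 207 208 207
  206 206 199 174 148 148 147]
 [149 149 148 150 151 173 200 202 206 207 207 205 207 207 208 207 208 207
  207 199 159 138 149 148 149]
 [149 149 149 148 148 150 169 191 200 202 206 208 207 206 207 207 198 202
  196 171 149 148 148 147 147]
 [148 150 149 148 150 149 149 154 171 185 193 198 202 200 197 195 164 170
  148 148 148 147 147 149 148]
 [149 148 150 149 148 149 148 149 148 150 153 160 161 160 148 149 149 148
  147 148 148 148 147 148 147]
 [149 149 149 149 148 148 150 149 150 149 149 149 149 149 149 149 150 148
  148 148 147 148 147 148 147]
 [148 149 148 147 148 148 148 148 149 150 149 147 149 148 149 149 149 148
  149 149 148 148 147 148 148]]
```

The force is about 4 N (plunger about 8 mm), but the dot is still visible just in front of the pin, so the tip sits roughly 4 mm beyond it. I'll lift, correct by 3 mm each way, and press again a little less.

>>> move_arm(commands=[[0, 0, -0.6, 0, 0.15], [0, 0, -1.2, 0, 0.15], [-0.38, -0.19, -1.2, 0, 0.15], [-0.38, -0.19, -1.2, 0, 0.15], [-0.38, -0.19, -1.2, 0, 0.15]])

```text
clock: 24.45
tcp_pos: [0.5081, 0.1324, 0.1038]
tcp_rot: [[0.949, -0.315, -0.001], [-0.315, -0.949, -0.0], [-0.001, 0.001, -1.0]]
ft_force: [-0.2, -0.2, -1.0]
grip_width: 0.0215
finger_force: 20.0
```

```bash
python3 - <<'E'
from h import *
im=robot.grab_frame("scene")[:,:,::-1];s=robot.observe();print(s["tcp_pos"])
g=im.mean(2).astype(int);x,y=250,302;print(g[y-4:y+6,x-8:x+10])
c=s["tcp_pos"]+[-.008,0,.064];x,y=np.int32(np.round(proj("scene",c)));print(x,y);print(g[y-6:y+9,x-8:x+9])
E
```

```text
[0.5082 0.1324 0.1038]
[[150 148 148 150 159 160 147 130 112  96  92 106 184 207 193 167 142 136]
 [149 149 153 160 184 161 145 131 111  95  95 139 207 208 207 190 107  78]
 [150 153 173 199 207 185 149 132 112  94 102 178 207 207 200  97  98  96]
 [150 175 207 210 210 208 168 129 103  93 113 161 180 196 190  97  97  98]
 [157 210 209 208 207 200 157 158 109 102 170 168 122  67  85  98  97  97]
 [185 207 209 209 201 152 167 200 159 104 136  97  96  78  76 109  99 100]
 [206 207 207 206 173 145 209 205 168 103  95 125 123 123 135 153 124 135]
 [206 208 208 204 132 182 209 206 195 117 122 210 208 203 153 166 207 208]
 [206 206 206 203 138 180 208 207 206 187 206 209 210 195 136 189 207 205]
 [207 206 206 204 164 152 199 207 206 207 207 206 198 148 150 207 206 208]]
245 258
[[ 39  49 107 143 134 130 134 144 146 135 120  25  29  37  45  46  48]
 [ 38  46 100 139 124 119 120 136 150 139 124  28  26  32  45  46  47]
 [ 38  44  93 126 123 126 130 130 140 140 130  54  26  29  38  47  47]
 [ 38  42  72 121 121 136 143 146 150 148 141  83  24  29  37  46  45]
 [ 39  57  97 141 140 139 141 148 146 152 145  86  26  26  33  49  46]
 [ 53 124 137 149 148 138 143 142  86  83  22  23  23  26  30  48  47]
 [ 48  92 146 138 134  80  53  26  34  30  26  24  22  24  31  46  48]
 [ 48  58  82  50  22  25  48  69  99  80  60  22  23  20  29  41  47]
 [ 47  33  24  22  22  34  84  99 100  99  94  23  22  21  24  40  47]
 [ 46  37  21  22  21  39  99  98  99 100  92  34  21  21  27  37  48]
 [ 48  37  24  23  23  38  93  97  95  96  70  24  23  21  23  35  47]
 [ 46  44  25  23  24  24  44  75  73  56  22  24  21  22  24  30  47]
 [ 47  45  25  22  23  22  21  25  21  24  21  25  24  23  22  27  47]
 [ 48  45  27  21  23  22  21  22  23  23  25  22  24  25  21  24  41]
 [ 47  47  32  18  24  25  27  24  25  26  25  22  23  24  21  22  35]]
```

```bash
python3 - <<'E'
from sol import *
s=robot.observe()
for v in (304.4,305.2): print(*solve([(.084,np.array([245.2,261.2])),(-.05,np.array([251.2,v]))],s["tcp_pos"],s["tcp_rot"],True),sep="\n")
for z in(.03,.032,.034):print(onz("scene",(251.2,304.7),z))
E
```

```text
[-0.0101 -0.0171 -0.078   0.0002]
[ 0.1197 -0.0523 -0.1581  0.0661  0.0473]
[0.5023 0.1342 0.0368]
[0.4986 0.1354 0.0867]
[-0.0109 -0.0176 -0.065  -0.    ]
[-0.0107  0.0047  0.0142 -0.006  -0.0043]
[0.501  0.1348 0.0363]
[0.4979 0.1358 0.0862]
[0.5063 0.1316 0.03  ]
[0.505  0.1324 0.032 ]
[0.5036 0.1332 0.034 ]
```

>>> move_arm(commands=[[0, 0, 0.2, 0, 0.15], [0, 0, 0.4, 0, 0.15], [0, 0, 0.55, 0, 0.15], [0, 0, 0.7, 0, 0.15], [0, 0, 0.85, 0, 0.15], [0, 0, 0.95, 0, 0.15], [0, 0, 0.95, 0, 0.15], [0, 0, 0.95, 0, 0.15], [0, 0, 0.95, 0, 0.15]])

```text
clock: 25.62
tcp_pos: [0.5087, 0.1324, 0.0947]
tcp_rot: [[0.949, -0.315, 0.0], [-0.315, -0.949, -0.0], [0.0, -0.0, -1.0]]
ft_force: [0.3, -0.4, 1.5]
grip_width: 0.0218
finger_force: 20.0
```

```bash
python3 - <<'E'
from h import *
F=[]
for i in range(16):
  im=robot.grab_frame("scene")[:,:,::-1];F.append(robot.observe()["ft_force"])
print(np.mean(F,0),np.std(F,0));s=robot.observe();print(s["clock"],s["tcp_pos"],s["grip_width"])
g=im.mean(2).astype(int);x,y=250,304;print(g[y-10:y+8,x-12:x+13])
c=s["tcp_pos"]+[-.008,0,.064];x,y=np.int32(np.round(proj("scene",c)));print(x,y);print(g[y-6:y+9,x-8:x+9])
E
```

```text
[ 1.0242 -1.1754  1.7039] [0.4441 0.4127 0.4664]
26.425 [0.5086 0.1324 0.0946] 0.02206832995711099
[[ 94 149 149 153 205 207 205 108  51  39  87  60 103 135 212 211 196 117
  112 148 147 148 148 147 134]
 [149 149 148 149 162 191 207 208 133 115 205 133 211 212 207 197 137 101
  131 148 148 148 148 141  71]
 [149 149 148 149 150 164 188 211 207 203 205 201 203 193 156  97 100 137
  148 149 148 149 148 135  71]
 [150 149 149 148 150 148 155 162 155 154 170 133 121 109  99  94 123 158
  155 150 148 147 134  70  71]
 [149 149 149 148 149 149 149 149 156 138 152 120 107  97  88  96 152 206
  191 155 142 136  71  71  71]
 [149 148 149 149 150 149 152 158 166 165 153 136 118  95  93  96 147 196
  189  97  91  80  72  71  70]
 [148 148 148 149 150 152 174 196 185 163 152 136 117 101  92  92 119  97
   97  97  97  97  80  71  71]
 [150 149 150 150 151 176 206 207 188 164 150 135 117  99  91  96 138  94
   96  97  98  98  96  73  71]
 [149 149 149 149 159 210 211 208 207 180 152 135 117  99  91  88  69  68
   84  98  98  98  96  86  70]
 [150 149 148 151 185 207 207 210 201 154 169 133 115  9
[... 1263 characters left out ...]
149 148 147  84  84  24  24  22  23  22  25  30  40  47  47]
 [ 58 143  80  75  22  26  41  64  63  46  26  22  24  26  39  48  47]
 [ 41  51  23  22  24  54  99 100 100  94  55  20  23  25  39  46  48]
 [ 41  25  23  21  31  81  97  98 101  95  52  23  22  23  35  47  47]
 [ 46  25  23  24  27  62  98  98 100  90  35  23  21  21  29  46  47]
 [ 46  25  21  23  21  31  78  93  90  54  22  22  23  23  25  45  47]
 [ 46  32  21  23  23  23  24  38  22  21  23  25  24  24  24  35  47]
 [ 46  37  22  25  24  24  20  24  22  22  24  23  25  25  22  35  47]
 [ 47  37  19  23  23  27  25  24  25  24  25  22  23  22  22  34  45]
 [ 46  42  24  25  43  41  33  27  25  26  22  23  21  21  22  29  46]]
```

>>> move_arm(commands=[[0, 0, 0.1, 0, 0.15], [0, 0, 0.1, 0, 0.15], [0, 0, 0.1, 0, 0.15], [0, 0, 0.1, 0, 0.15]])

```text
clock: 26.92
tcp_pos: [0.5087, 0.1325, 0.0936]
tcp_rot: [[0.949, -0.315, 0.0], [-0.315, -0.949, 0.0], [0.0, -0.0, -1.0]]
ft_force: [1.9, -1.0, 3.2]
grip_width: 0.022
finger_force: 20.0
```

```bash
python3 - <<'E'
from sol import *
s=robot.observe();print(s["ft_force"],s["tcp_pos"],s["finger_force"])
for v in(304.8,305.5):print(*solve([(.084,np.array([245.4,264.4])),(-.045,np.array([251.1,v]))],np.array([.5086,.1324,.0946]),s["tcp_rot"],True)[:3])
# cap ray vs tip fixed at spot with given tilt components (pixel residual)
f=lambda v:proj("scene",np.array([.5075,.131,.027])+.129*np.array([v[0],v[1],np.sqrt(1-v[0]**2-v[1]**2)]))-[245.4,264.4]
print(least_squares(f,[0,0]).x)
E
```

```text
[ 1.8529 -1.0261  3.1709] [0.5087 0.1325 0.0936] 20.000389516353607
[-0.0079 -0.0175 -0.0899  0.0003] [ 0.2158 -0.0932 -0.2813  0.1168  0.0795] [0.5053 0.1332 0.0273]
[-0.0086 -0.018  -0.078   0.0001] [ 0.1011 -0.0439 -0.1318  0.055   0.0376] [0.5041 0.1337 0.0268]
[-0.0729  0.0313]
```

Tilt is about 0.08 rad and the tip is about 2–3 mm short in x. A 2.5 mm shift along tool x improves one or the other, whichever way it slips.

>>> move_arm(commands=[[0.1, 0, 0, 0, 0.15], [0.2, 0, 0, 0, 0.15], [0.25, 0, 0, 0, 0.15], [0.25, 0, 0, 0, 0.15], [0.25, 0, 0, 0, 0.15], [0.25, 0, 0, 0, 0.15]])

```text
clock: 27.68
tcp_pos: [0.5108, 0.1318, 0.0935]
tcp_rot: [[0.949, -0.315, -0.0], [-0.315, -0.949, 0.0], [-0.0, 0.0, -1.0]]
ft_force: [-2.5, 1.3, 2.5]
grip_width: 0.022
finger_force: 20.0
```

```bash
python3 - <<'E'
from sol import *
F=[]
for i in range(10):
  im=robot.grab_frame("scene")[:,:,::-1];F.append(robot.observe()["ft_force"])
print(np.mean(F,0));s=robot.observe();print(s["clock"],s["tcp_pos"])
g=im.mean(2).astype(int);x,y=250,304;print(g[y-2:y+6,x-6:x+10])
c=s["tcp_pos"]+[-.008,0,.064];x,y=np.int32(np.round(proj("scene",c)));w=g[y-2:y+8,x-5:x+6];m=(w>70)&(w<110)
print(x,y);print(w)
E
```

```text
[-1.9849  0.5015  2.1981]
28.175 [0.5109 0.1317 0.0936]
[[210 207 205 179 149 129 110  93  88  84  69  67  85  97  97  97]
 [207 209 201 153 171 129 105  91  89  98  96  77  60  95  98 101]
 [207 205 174 145 204 149 111  92  94 122  97  97  94  96 123 135]
 [206 203 133 183 209 206 172 118 123 204 124 128 154 165 207 207]
 [206 204 138 179 208 208 207 188 207 210 210 196 137 189 207 207]
 [206 204 163 151 198 207 206 208 207 205 198 147 149 207 207 207]
 [207 205 203 123 153 194 198 199 199 191 153 136 191 210 208 207]
 [207 206 205 184 148 140 151 156 152 133 169 206 207 210 211 204]]
245 261
[[155 160 167 160 152 155 160 150  51  26  27]
 [165 158 155 151 120  83  51  21  20  25  26]
 [146 111  82  23  35  36  35  25  21  20  23]
 [ 20  23  27  55  99 100  96  61  22  23  23]
 [ 22  24  38  99  98 100  99  94  24  23  20]
 [ 21  24  37  96  98  98 101  92  34  23  21]
 [ 24  21  28  62  95  94  94  70  23  21  22]
 [ 21  22  23  22  41  57  56  19  22  20  21]
 [ 20  23  24  24  22  24  22  23  23  24  24]
 [ 21  25  27  25  24  25  25  25  26  25  22]]
```

Tip is still on the dot, the gauge is straighter, and the vertical force is about 3 N. Handing in.

```bash
python3 -c "
from workcell import robot
print(robot.finish_job())"
```

```text
the job is handed in; nothing more can be done
None
```

I handed the job in; the call returned no verdict. At hand-in the cover was fully home and the gauge was held with its tip 2–3 mm from the dot, leaning an estimated 0.07 rad and pressed with about 3 N, so roughly half way in. I did not re-check the small things around it.

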